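# Load the index stand and hold its plunger back

## Task

Set the little aluminium filter box (the one with a coax socket on each end) gently and upright on the narrow raised rail of the indexing work stand, centred on the rail and lying lengthwise along it, and let go of it. Then pull the stand's sprung index plunger up by its black knob until it is fully back, with its pin clear of its hole in the disc, and finish while still holding it there so that a colleague can turn the disc; the box must stay on the rail and the other things on the bench must be left where they are.

Things in the scene. Friction and masses are not known exactly. Their poses are not given: they have to be found in the camera images.
- filter_box: Loose die-cast aluminium box, 70 (x) x 44 (y) x 32 mm (z), 0.15 to 0.3 kg, the only one with a round brass socket (11 mm diameter, 10 mm long, 16 mm up) in the middle of each x end: 90 mm over the sockets. Stands flat on the bench at first. Origin: centre of its underside; z up. Both ends are alike.
- workstand: Indexing work stand fixed to the bench, place and yaw vary. Grey base 250 (x) x 220 x 10 mm, aluminium disc of 250 mm diameter on it (top at 22 mm), narrow rail over its centre. At its -x edge a grey bracket (x -152 to -95 mm, 44 mm wide, 62 mm high) carries the upright plunger, 110 mm from the centre on the -x axis. The disc stays put. Origin: centre of the base's underside, z up.
- rail_top (a point): Centre of the rail's flat top, 70 mm above the bench. The steel rail is 90 mm long (along x), 22 mm wide (y), 12 mm thick, on a web 50 x 16 mm; beside it there is free space down to a hub of 28 mm radius (top 32 mm) and the disc. Axes as the work stand's.
- pull_knob: Black round ribbed knob on top of the plunger, 24 mm diameter, 28 mm tall. Origin: centre of its underside, 75 mm above the bench at rest (top at 103 mm); below it the bracket's sleeve (20 mm diameter) ends at 68 mm. Pull it straight up (+z). A box centred on the rail leaves 53 mm between its socket and the knob.
- plunger (a joint): Travel of the plunger in m: 0 at rest (pin 10 mm deep in its hole), growing as the knob is pulled up, 0.020 fully back at the hard stop (pin tip 10 mm above the disc). The pin leaves the hole at 0.010, but fully back means at the stop. The spring returns it: about 4 N at first, 11 N at the stop; it does not latch.
- seat_hole (a point): Mouth of the hole in the disc that the pin sits in, straight under the knob, 22 mm above the bench; one of 12 alike holes (11 mm) round the disc at radius 110 mm.
- heat_sink: Bystander: loose bare aluminium heat sink with six upright fins, 60 x 50 x 30 mm. Origin: centre of its underside. It, the knob box and the filter box may stand in any order in the area left of the stand.
- knob_box: Bystander: loose aluminium box 62 x 46 x 26 mm without sockets, with a black knob (16 mm diameter, 12 mm high) on top. Origin: centre of its underside.
- solder_reel: Bystander: loose grey reel standing on its flange, 56 mm diameter, 40 mm high, beyond the small boxes. Origin: centre of its underside.
- screwdriver: Bystander: loose screwdriver lying on the bench right of the stand, handle black, under 35 mm high. Origin: about the middle of the tool, at the bench.
- mug: Bystander: loose white mug, 80 mm diameter, 80 mm high, beyond and left of the small boxes. Origin: centre of its underside.
- marker: Bystander: loose white marker pen, 12 mm thick, about 125 mm long, lying on the bench to the right. Origin: about the middle of the pen, at the bench.
Not all that is in view belongs to the job. What is shaped like the filter_box but blue or pink is not meant.

How it is judged:
On the way, in this order (a step that is already met when the one before it is completed fails the run):
1. the filter box rests upright, centred and lengthwise on the rail, let go, with the plunger still home (horizontal distance between filter_box and rail_top below 0.01 m and height (world z) of filter_box between 0.066 and 0.076 m and angle between filter_box's own z axis and vertical below 0.08 rad and angle between the x axis of filter_box and the x axis of workstand, either way round below 0.2 rad and contact force between the fingers and filter_box below 0.5 N and contact force between filter_box and workstand above 0.5 N and linear speed of filter_box below 0.02 m/s and value of joint plunger below 0.004 m), for 0.3 s.
2. the plunger is pulled fully back by the fingers (value of joint plunger above 0.017 m and contact force between the fingers and pull_knob above 2 N), for 0.3 s.
At the end, for the whole second after the job is handed in: The box rests on the rail, let go: centre within 10 mm of the rail's centre seen from above, underside 66-76 mm above the bench, within 0.08 rad of level and 0.2 rad of the rail's direction. The plunger is still at 17 mm of travel or more, held by the fingers (over 2 N on the knob) (all of step 2 and horizontal distance between filter_box and rail_top below 0.01 m and height (world z) of filter_box between 0.066 and 0.076 m and angle between filter_box's own z axis and vertical below 0.08 rad and angle between the x axis of filter_box and the x axis of workstand, either way round below 0.2 rad and contact force between the fingers and filter_box below 0.5 N and contact force between filter_box and workstand above 0.5 N and linear speed of filter_box below 0.02 m/s and velocity of joint plunger between -0.01 and 0.01 m/s); the arm keeps its last pose, push and grip.
It fails at once if a bystander is moved more than 30 mm (distance of any of heat_sink, knob_box, solder_reel, screwdriver, mug, marker from where it was at the start of the episode above 0.03 m).
It fails at once if the filter box is dropped or forced on to the stand (over 45 N) (contact force between filter_box and workstand above 45 N).
It also fails if it takes over 51 s, if anything falls off the work surface, if the arm or the gripper's body presses on something with over 40 N, if the wrist force passes 120 N, or if a joint passes its speed limit or range.

## Robot

A 6-joint arm with a two-finger parallel gripper is mounted at the origin on the work surface. World frame = base frame: x ahead of the robot, y to its left, z up, the work surface at z = 0. Lengths are in m, angles in rad, forces in N, time in s.
With the tool pointing down it reaches from about 0.35 to 0.975 m from the base axis. Payload 4.9 kg.
Tool frame: the origin (TCP) lies at the very end of the fingers, on their centre line; the grasp point (between the pads) lies 19 mm behind it; z points along the fingers, y is the direction in which the jaws open and shut (so a half turn about z gives the same grasp; the last joint's range is limited). The gripper opens to 85 mm and grips with 20 to 120 N. Pads are 22 mm wide; open, the fingers measure 114 mm over their backs; the gripper's body (76 mm by 85 mm) begins 54 mm behind the grasp point. The pads swing forward as they close: fully open they stand 13 mm farther back than shut.
Start: joints at [1.099, 0.053, 1.613, -0, 1.476, -0.119], TCP at [0.216, 0.586, 0.231] pointing down, gripper open.
Joint ranges: [-3.01, 3.01], [-1.01, 2.22], [0.06, 2.58], [-1.02, 4.17], [0.09, 2.62], [-3.14, 3.14]. Speed limits (rad/s): [2.57, 2.57, 3.14, 3.14, 3.14, 3.14].

## Interface

Orientations are given as a rotation vector (axis times angle).
In Python, from station import ctrl gives the robot as it stands.
- The arm moves only by the tool step_arm, never from a script. Its argument "moves" is a list of rows, each a list of 5 numbers: the opening, from 0 (shut) to 1 (fully open), then the shift along the world's x, y, z in m, then the turn about the world's z in degrees. A call has 1 to 20 rows; each row shifts and turns the pose as measured when the row begins; what a row does not reach is not made up. A row lasts 1/8 s, in which the tool goes at most 62.5 mm and 10.7 degrees, less where a joint would pass 70% of its speed; a pose out of reach is approached as far as the arm can. A call is refused whole if a number of a shift passes 0.0625 or a number of a turn 10.7, either way. A call with a gripper value outside its range is refused whole. The fingers move at their own pace and stop on an object; "newtons" is the grip in N (left out, the last holds). Time passes only in rows, so rows that do not move let the fingers close. It gives the time, the measured TCP pose, the force and the opening at its end, in the units of the state.
- ctrl.get_obs(): the state, without advancing time (a new reading comes with each control period).
- ctrl.get_image(name): name is "scene" or "top" or "wrist"; returns a dict with "color" (384x512x3 uint8, red, green, blue), "camera_matrix" (3x3 intrinsics, pixels), "R" (3x3) and "t" (3): a world point X has camera coordinates R X + t; the wrist camera has in their place "T_tool_cam" (4x4, takes a point from camera to tool coordinates, whose origin is the TCP and whose axes are the flange's). Camera axes: x right, y down, z forward; pixel columns grow to the right and rows downward; lengths in m; the calibration is good to about 2 mm. The wrist camera is an equidistant fisheye: a pixel r from the principal point sees the ray r / f radians off the axis. A picture is of the moment at which its call begins: read the wrist's pose just before it. There is no depth.
- ctrl.finish_job(): hands the job in, once; it reports no verdict.
Trained networks look in a picture, given as the dict that the camera call returned (one of the last four; its "shot" number tells which), for a name from the list of things; names that differ only in an ending like _2 or _b are one class to them, and where a whole thing is asked for, a point or a joint stands for the part that bears it (a point fixed in the world has none). Each returns a list of dicts, best first, with "p" (0 to 1); they miss things now and then, are a little off and sometimes report something else, mostly with a low value. They report only what shows in the picture. A call takes as long as a camera call. They do not tell look-alikes from the thing itself.
- ctrl.spot_in(picture, query): "bbox" ([left, top, right, bottom] in pixels, round what is visible of it).
The state is a dict: "t": time; "q": joint angles; "dq": joint speeds; "effort": joint torques, N m; "tool_pos": TCP position; "tool_rot": TCP orientation; "contact_force": force on the tool from outside, world axes, zero at the start; "wrist_torque": the same for the moment, N m; "opening": finger opening in m.
Only numpy, scipy, OpenCV 4.12 (cv2) and the standard library are available. Lean on these libraries where they do the work, as an engineer would, in place of code of your own. Each camera call takes 0.05 s, during which the arm holds its last target.

## Working session

There is one attempt and no reset: what is moved stays moved. The work goes in short steps, Python scripts to look and compute and a tool call to move; the robot and the scene stay as the last step left them, time stands still between calls to the robot, and variables do not carry over. Pictures are saved under pics/ and viewed, and the job is handed in when it is done.

Besides the shell and the picture viewer there is one more tool, called by a JSON object that holds its "fn" and its "kwargs", one argument or row to a line. step_arm: Moves the arm, as the interface text tells. Its arguments: {"type":"object","properties":{"moves":{"type":"array","items":{"type":"array","items":{"type":"number"}}},"newtons":{"type":"number"}},"required":["moves"]}

```bash
mkdir -p pics; cat > h.py <<'E'
import numpy as np,cv2
from station import ctrl
def save(p,n): cv2.imwrite('pics/'+n,cv2.cvtColor(p['color'],cv2.COLOR_RGB2BGR))
def ray(p,u,v,z):
    K=p['camera_matrix'];R=np.array(p['R']);t=np.array(p['t'])
    d=R.T@np.linalg.inv(K)@np.array([u,v,1.]);c=-R.T@t
    return c+d*(z-c[2])/d[2]
def proj(p,X):
    x=np.array(p['R'])@np.array(X)+np.array(p['t']);y=np.array(p['camera_matrix'])@x
    return y[:2]/y[2]
E
python3 - <<'E'
from h import *
print(ctrl.get_obs())
for n in ['scene','top']:
    p=ctrl.get_image(n);save(p,n+'0.png');print(n,-np.array(p['R']).T@np.array(p['t']),np.array(p['R']).round(2).tolist())
    for q in ['filter_box','workstand','pull_knob','heat_sink','knob_box','solder_reel','mug','screwdriver','marker']:
        print(q,[(np.round(d['bbox']),round(d['p'],2)) for d in ctrl.spot_in(p,q)][:3])
E
```

```text
{'t': 0.0, 'q': array([ 1.09899305e+00,  5.33844131e-02,  1.61433544e+00,  1.04635440e-05,
        1.47598859e+00, -1.19022966e-01]), 'dq': array([-2.16656909e-03,  7.29386814e-05,  5.68866047e-04, -1.59751868e-04,
       -6.39621337e-04,  4.98184490e-04]), 'effort': array([ 1.06839427e-03, -3.93669176e+01, -3.70178568e+01, -3.08228289e-05,
        7.05790822e-03, -6.82876518e-06]), 'tool_pos': array([0.21566112, 0.58593403, 0.23002118]), 'tool_rot': array([-0.55116834, -3.0922282 ,  0.00317411]), 'contact_force': array([-0.49939161, -0.20839899, -0.39381141]), 'wrist_torque': array([ 0.03170556,  0.00967316, -0.00388833]), 'opening': 0.08546962837839382}
scene [ 1.45475739 -0.13360388  1.25327283] [[0.16, 0.99, -0.01], [0.79, -0.13, -0.6], [-0.6, 0.08, -0.8]]
filter_box [(array([330., 141., 350., 161.]), 0.82), (array([298., 139., 312., 161.]), 0.81), (array([300., 166., 324., 185.]), 0.75)]
workstand [(array([165., 176., 256., 259.]), 0.73)]
pull_knob [(array([192., 175., 196., 186.]), 0.44), (array([309., 198., 324., 217.]), 0.25)]
heat_sink [(array([341., 165., 360., 186.]), 0.71
[... 371 characters left out ...]
0.01, -0.14], [0.14, 0.02, -0.99]]
filter_box [(array([221., 201., 247., 227.]), 0.81), (array([174., 249., 199., 275.]), 0.71), (array([126., 236., 155., 267.]), 0.56)]
workstand [(array([182., 108., 205., 131.]), 0.68), (array([269., 133., 366., 233.]), 0.59)]
pull_knob [(array([329., 211., 337., 218.]), 0.38)]
heat_sink [(array([330., 208., 342., 221.]), 0.69), (array([132., 202., 154., 222.]), 0.56)]
knob_box [(array([184., 165., 205., 188.]), 0.67)]
solder_reel [(array([183., 109., 204., 131.]), 0.73)]
mug [(array([ 98., 131., 137., 167.]), 0.8), (array([267., 134., 364., 232.]), 0.63)]
screwdriver [(array([395., 153., 406., 196.]), 0.85)]
marker [(array([382., 248., 414., 282.]), 0.6)]
```

```bash
python3 - <<'E'
import cv2
a=cv2.imread('pics/top0.png')[100:290,90:420];cv2.imwrite('pics/top0c.png',cv2.resize(a,None,fx=2.4,fy=2.4,interpolation=cv2.INTER_CUBIC))
a=cv2.imread('pics/scene0.png')[130:270,120:420];cv2.imwrite('pics/scene0c.png',cv2.resize(a,None,fx=2.6,fy=2.6,interpolation=cv2.INTER_CUBIC))
E
```

```text
(no output)
```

View pics/top0c.png

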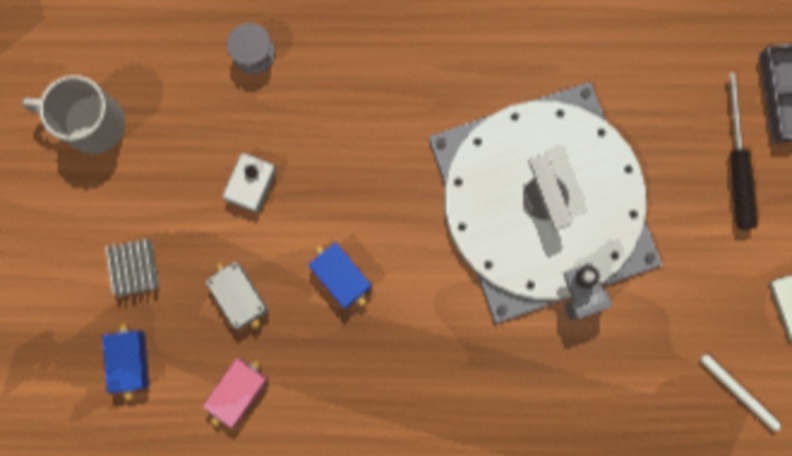

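View pics/scene0c.png

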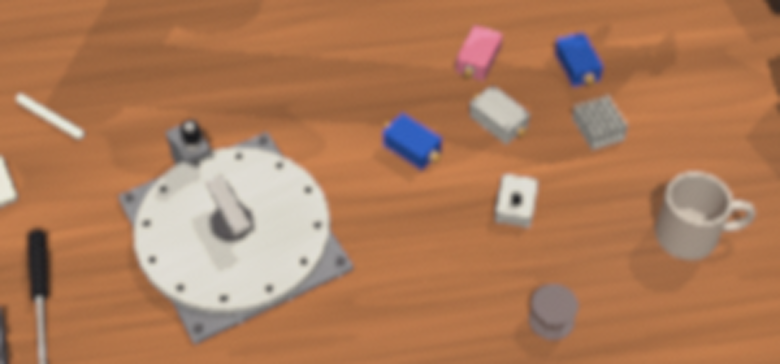

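```bash
python3 - <<'E'
import cv2
b=cv2.imread('pics/top0.png')
cv2.imwrite('pics/a.png',cv2.resize(b[130:240,262:372],None,fx=5.4,fy=5.4,interpolation=cv2.INTER_CUBIC))
cv2.imwrite('pics/b.png',cv2.resize(b[200:250,165:250],None,fx=9,fy=9,interpolation=cv2.INTER_CUBIC))
b=cv2.imread('pics/scene0.png')
cv2.imwrite('pics/c.png',cv2.resize(b[170:270,160:265],None,fx=6,fy=6,interpolation=cv2.INTER_CUBIC))
cv2.imwrite('pics/d.png',cv2.resize(b[155:195,285:350],None,fx=10,fy=10,interpolation=cv2.INTER_CUBIC))
E
```

```text
(no output)
```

View pics/a.png

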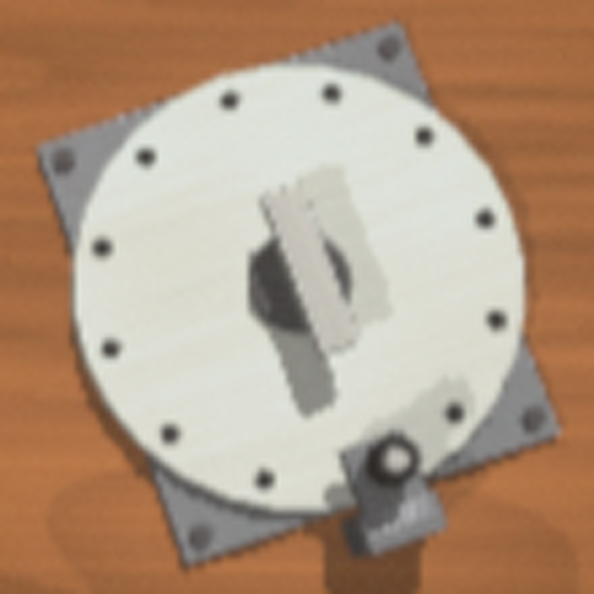

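View pics/b.png

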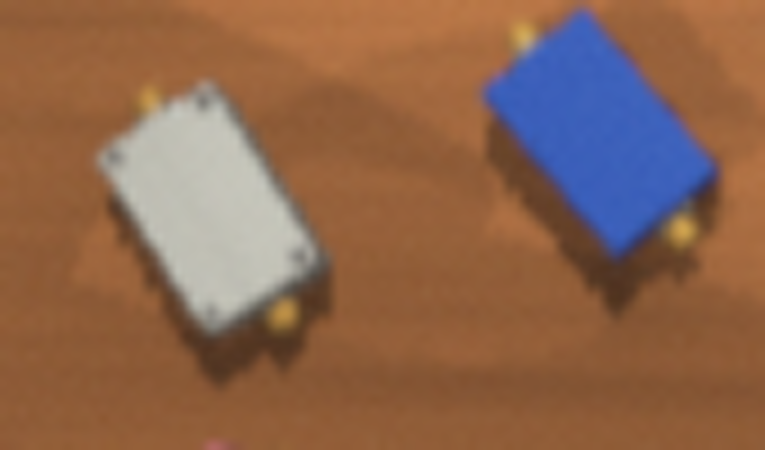

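View pics/c.png

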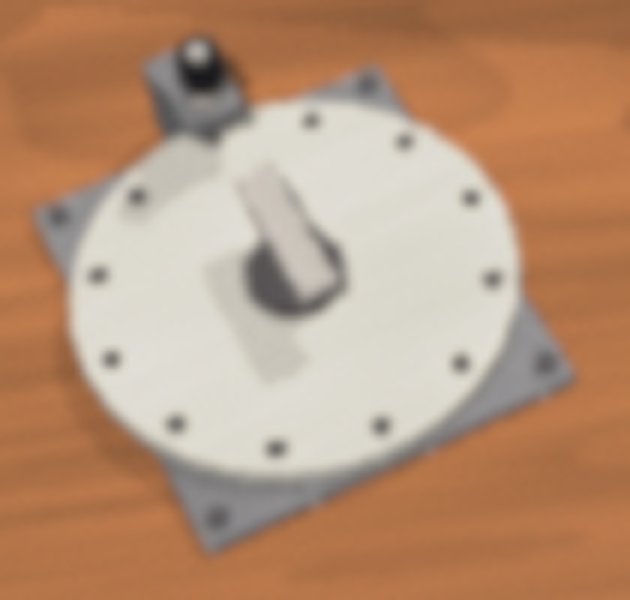

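View pics/d.png

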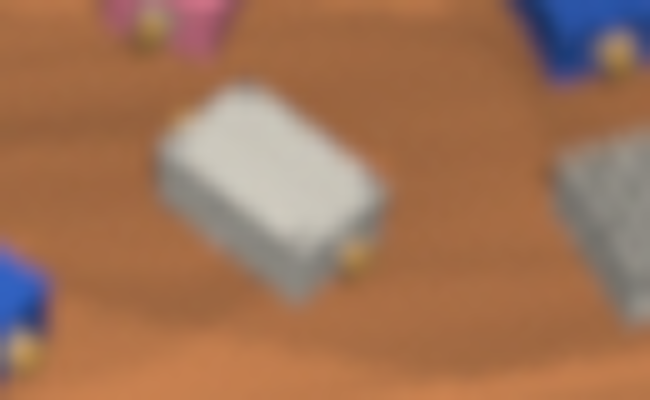

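```bash
cat > fit.py <<'E'
from h import *
from scipy.optimize import least_squares
T=ctrl.get_image('top');S=ctrl.get_image('scene')
def up(pts,s,x0,y0): return (np.array(pts,float)+.5)/s-.5+np.array([x0,y0])
ht=up([(230,99),(332,93),(424,136),(486,218),(497,319),(455,412),(264,479),(170,433),(110,348),(102,247),(146,156)],5.4,262,130)
hs=up([(311,121),(404,141),(471,198),(493,279),(461,363),(381,426),(276,448),(176,424),(111,359),(97,275),(138,196)],6,160,170)
for n,p,h in(('top',T,ht),('scene',S,hs)):
    X=np.array([ray(p,*q,.022) for q in h])[:,:2]
    c0=X.mean(0)
    def f(a):
        ang=np.arctan2(X[:,1]-a[1],X[:,0]-a[0])
        k=np.round((ang-a[2])/(np.pi/6)); th=a[2]+k*np.pi/6
        return (X-a[:2]-.110*np.c_[np.cos(th),np.sin(th)]).ravel()
    best=min((least_squares(f,[*c0,t]) for t in np.linspace(0,.5,8)),key=lambda r:r.cost)
    a=best.x; print(n,'stand',a[:2].round(4),'yaw mod30',np.degrees(a[2])%30,'rms',np.sqrt((best.fun**2).mean()).round(4))
bt=up([(208,80),(97,158),(212,336),(325,262)],9,165,200)
bs=up([(250,80),(160,160),(305,247),(385,188)],10,285,155)
for n,p,h in(('top',T,bt),('scene',S,bs)):
    X=np.array([ray(p,*q,.032) for q in h])[:,:2]
    print(n,X.round(4).tolist(),'c',X.mean(0).round(4),'sides',np.linalg.norm(np.roll(X,-1,0)-X,axis=1).round(4))
    d=X-np.roll(X,-1,0); print(np.degrees(np.arctan2(d[:,1],d[:,0])))
st=up([(149,100),(284,313)],9,165,200)
X=np.array([ray(T,*q,.016) for q in st]);d=X[0]-X[1];print('sock',X.round(4).tolist(),X.mean(0),np.linalg.norm(d),np.degrees(np.arctan2(d[1],d[0])))
kt=up([(394,460)],5.4,262,130)[0];ks=up([(201,62)],6,160,170)[0]
print('knob',ray(T,*kt,.095),ray(S,*ks,.09))
rt=up([(262,200),(291,182),(357,337),(325,354)],5.4,262,130)
X=np.array([ray(T,*q,.07) for q in rt]);print('rail',X.mean(0),X.round(4).tolist())
for q,z,c in (('heat_sink',.015,0),):pass
E
python3 fit.py
```

```text
top stand [ 0.5952 -0.1829] yaw mod30 19.619588369628445 rms 0.0003
scene stand [ 0.5955 -0.1835] yaw mod30 19.681334923424057 rms 0.0003
top [[0.5125, 0.1981], [0.4867, 0.2335], [0.4295, 0.194], [0.4536, 0.1581]] c [0.4706 0.1959] sides [0.0437 0.0696 0.0432 0.0712]
[ -53.94567389   34.64041467  123.89222171 -145.77334598]
scene [[0.4318, 0.1975], [0.4632, 0.1575], [0.5107, 0.199], [0.4893, 0.233]] c [0.4737 0.1967] sides [0.0508 0.0631 0.0402 0.0676]
[ 128.0645723  -138.87626269  -57.92691269   31.74926739]
sock [[0.5073, 0.2207, 0.016], [0.4376, 0.1737, 0.016]] [0.47240939 0.19718363 0.016     ] 0.08406973703241566 33.996337246929144
knob [ 0.49161879 -0.21972251  0.095     ] [ 0.48915895 -0.21922597  0.09      ]
rail [ 0.59509682 -0.18150324  0.07      ] [[0.6315, -0.1574, 0.07], [0.6413, -0.1729, 0.07], [0.5583, -0.2063, 0.07], [0.5492, -0.1894, 0.07]]
```

{"fn": "step_arm", "kwargs": {
  "moves": [
    [1,0.032,-0.0487,0,6.8],
    [1,0.032,-0.0487,0,6.8],
    [1,0.032,-0.0487,0,6.8],
    [1,0.032,-0.0487,0,6.8],
    [1,0.032,-0.0487,0,6.8],
    [1,0.032,-0.0487,0,6.8],
    [1,0.032,-0.0487,0,6.8],
    [1,0.032,-0.0487,-0.01,6.8],
    [1,0,0,0,0]
  ],
  "newtons": 40
}}

```text
t: 2.22
tool_pos: [0.4778, 0.1846, 0.2228]
tool_rot: [-0.973, 2.981, 0.003]
contact_force: [-0.3, 1.3, 0.1]
opening: 0.0854
```

```bash
cat >> h.py <<'E'
from scipy.spatial.transform import Rotation as Ro
def wproj(p,o,X):
    R=Ro.from_rotvec(o['tool_rot']).as_matrix();x=R.T@(np.array(X)-o['tool_pos'])
    M=np.linalg.inv(p['T_tool_cam']);c=M[:3,:3]@x+M[:3,3]
    th=np.arctan2(np.hypot(c[0],c[1]),c[2]);K=p['camera_matrix'];ph=np.arctan2(c[1],c[0])
    return np.array([K[0,2]+K[0,0]*th*np.cos(ph),K[1,2]+K[1,1]*th*np.sin(ph)])
def wray(p,o,u,v,z):
    K=p['camera_matrix'];a=(u-K[0,2])/K[0,0];b=(v-K[1,2])/K[1,1];th=np.hypot(a,b)
    d=np.array([a/th*np.sin(th),b/th*np.sin(th),np.cos(th)])
    R=Ro.from_rotvec(o['tool_rot']).as_matrix();T=p['T_tool_cam']
    D=R@T[:3,:3]@d;C=R@T[:3,3]+o['tool_pos']
    return C+D*(z-C[2])/D[2]
E
python3 - <<'E'
from h import *
o=ctrl.get_obs();p=ctrl.get_image('wrist');save(p,'w1.png')
im=cv2.cvtColor(p['color'],cv2.COLOR_RGB2BGR)
c=np.array([.4712,.1965]);a=np.radians(34.3);ux=np.array([np.cos(a),np.sin(a)]);uy=np.array([-ux[1],ux[0]])
im=cv2.resize(im,None,fx=1.5,fy=1.5)
for i,j in((1,1),(1,-1),(-1,1),(-1,-1)):
    q=wproj(p,o,[*(c+i*.035*ux+j*.022*uy),.032]);print(q)
    cv2.circle(im,tuple((q*1.5).astype(int)),3,(0,0,255),1)
cv2.imwrite('pics/w1o.png',im)
E
```

```text
[294.15504561 196.96423112]
[257.00817017 195.83993391]
[297.71152261 138.10008687]
[258.60701093 136.64117206]
```

View pics/w1o.png

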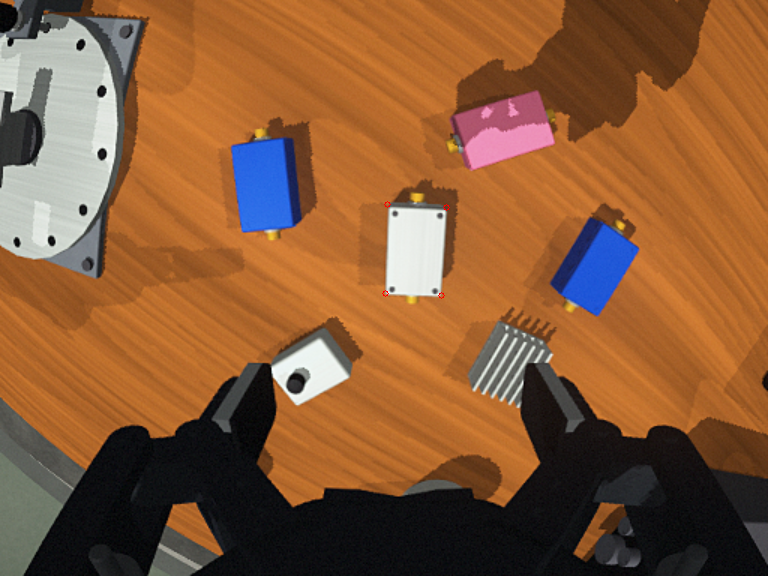

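{"fn": "step_arm", "kwargs": {
  "moves": [
    [1,-0.0066,0.0119,-0.03,-1.8],
    [1,0,0,-0.05,0],
    [1,0,0,-0.05,0],
    [1,0,0,-0.03,0],
    [1,0,0,0,0]
  ]
}}

```text
t: 2.9
tool_pos: [0.4686, 0.2048, 0.0632]
tool_rot: [-0.931, 2.986, 0.007]
contact_force: [-0.0, 0.2, 0.5]
opening: 0.0852
```

{"fn": "step_arm", "kwargs": {
  "moves": [
    [1,0.0026,-0.0083,0,0],
    [1,0,0,0,0],
    [1,0,0,0,0]
  ]
}}

```text
t: 3.28
tool_pos: [0.4741, 0.198, 0.0683]
tool_rot: [-0.931, 2.978, 0.007]
contact_force: [0.5, -0.6, 0.4]
opening: 0.0854
```

{"fn": "step_arm", "kwargs": {
  "moves": [
    [1,-0.003,-0.001,-0.02,0],
    [1,0,0,0,0],
    [1,0,0,0,0]
  ]
}}

```text
t: 3.65
tool_pos: [0.4741, 0.1976, 0.052]
tool_rot: [-0.928, 2.972, 0.006]
contact_force: [0.9, 0.1, -0.2]
opening: 0.0851
```

```bash
python3 - <<'E'
from h import *
o=ctrl.get_obs();p=ctrl.get_image('wrist');print(o['tool_pos'],o['tool_rot'],o['q'])
im=cv2.cvtColor(p['color'],cv2.COLOR_RGB2BGR)
c=np.array([.4712,.1965]);a=np.radians(34.3);ux=np.array([np.cos(a),np.sin(a)]);uy=np.array([-ux[1],ux[0]])
im=cv2.resize(im,None,fx=1.5,fy=1.5)
for i,j in((1,1),(1,-1),(-1,1),(-1,-1)):
    q=wproj(p,o,[*(c+i*.035*ux+j*.022*uy),.032])
    cv2.circle(im,tuple((q*1.5).astype(int)),3,(0,0,255),1)
cv2.imwrite('pics/w2o.png',im)
E
```

```text
[0.4740654  0.19758323 0.05198053] [-0.92765082  2.97153971  0.00620724] [ 0.24684492 -0.04711257  2.03114069  0.00616672  1.12922207 -1.93169172]
```

View pics/w2o.png

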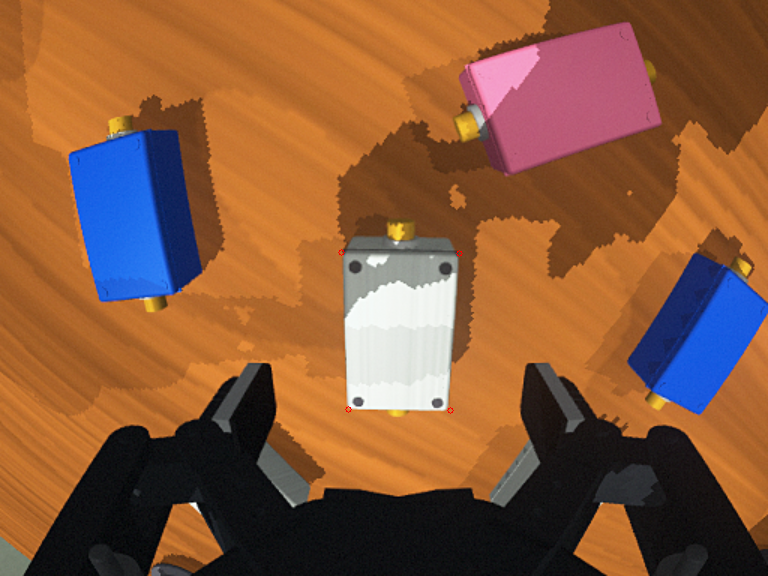

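{"fn": "step_arm", "kwargs": {
  "moves": [
    [1,-0.004,-0.001,-0.025,0],
    [1,-0.002,0,-0.023,0]
  ]
}}

```text
t: 3.95
tool_pos: [0.4715, 0.1974, 0.0071]
tool_rot: [-0.925, 2.964, 0.005]
contact_force: [0.2, 0.6, -0.1]
opening: 0.0856
```

{"fn": "step_arm", "kwargs": {
  "moves": [
    [0.3,0,0,-0.003,0],
    [0.3,0,0,0,0],
    [0.3,0,0,0,0],
    [0.3,0,0,0,0]
  ],
  "newtons": 40
}}

```text
t: 4.45
tool_pos: [0.4724, 0.1977, 0.0056]
tool_rot: [-0.925, 2.963, 0.005]
contact_force: [-0.6, 0.8, -1.7]
opening: 0.0438
```

{"fn": "step_arm", "kwargs": {
  "moves": [
    [0,0,0,0.04,0],
    [0,0,0,0.055,0],
    [0,0.0176,-0.05,0.03,-2],
    [0,0.0176,-0.054,0,-2.2],
    [0,0.0176,-0.054,0,-2.2],
    [0,0.0176,-0.054,0,-2.2],
    [0,0.0176,-0.054,0,-2.2],
    [0,0.0176,-0.04,0,-2.2],
    [0,0,0,0,0]
  ]
}}

```text
t: 5.58
tool_pos: [0.5773, -0.1181, 0.1354]
tool_rot: [-0.577, 3.048, -0.003]
contact_force: [0.5, 0.5, -2.3]
opening: 0.0432
```

```bash
python3 - <<'E'
from h import *
o=ctrl.get_obs();p=ctrl.get_image('wrist');print(o['tool_pos'],o['tool_rot'],o['q'],o['opening'],np.array(o['q'])[[1,2,4]].sum())
im=cv2.cvtColor(p['color'],cv2.COLOR_RGB2BGR)
im=cv2.resize(im,None,fx=1.5,fy=1.5)
c=np.array([.5953,-.1832]);a=np.radians(19.65);ux=np.array([np.cos(a),np.sin(a)]);uy=np.array([-ux[1],ux[0]])
for i,j in((1,1),(1,-1),(-1,1),(-1,-1)):
    q=wproj(p,o,[*(c+i*.045*ux+j*.011*uy),.07])
    cv2.circle(im,tuple((q*1.5).astype(int)),3,(0,0,255),1)
cv2.imwrite('pics/w3o.png',im)
E
```

```text
[ 0.57731456 -0.11814671  0.13540222] [-5.77099800e-01  3.04799461e+00 -2.66795840e-03] [-0.33683916  0.02224572  1.80914054  0.01906877  1.27523983 -2.28711586] 0.043224777426890904 3.1066260830890573
```

View pics/w3o.png

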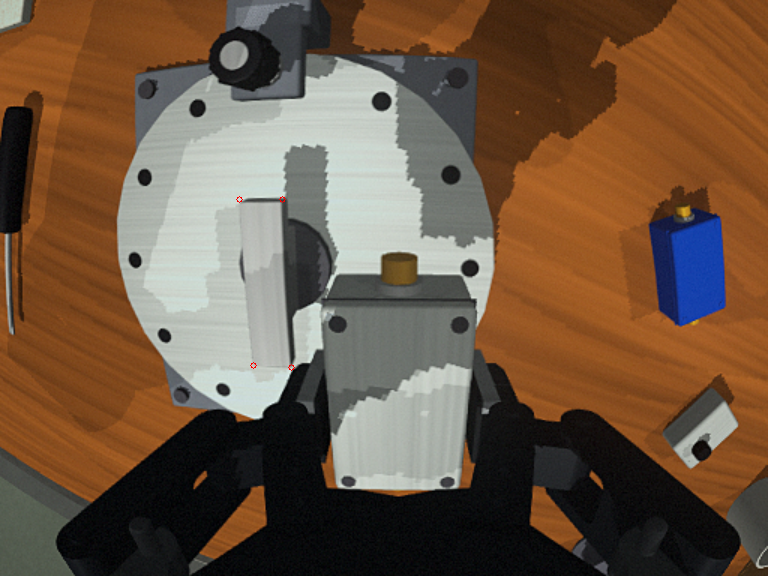

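```bash
python3 - <<'E'
from h import *
o=ctrl.get_obs();p=ctrl.get_image('wrist')
X=np.array([wray(p,o,(u+.5)/1.5-.5,(v+.5)/1.5-.5,o['tool_pos'][2]+.0264)[:2] for u,v in((325,301),(476,299),(467,489),(333,491))])
print(X.round(4),X.mean(0)-o['tool_pos'][:2],np.linalg.norm(np.roll(X,-1,0)-X,axis=1))
d=X[[0,1]]-X[[3,2]];print(np.degrees(np.arctan2(d[:,1],d[:,0])));print(o['tool_pos'],2*np.degrees(np.arctan2(o['tool_rot'][1],o['tool_rot'][0]))-90)
R=[(243,201),(286,201),(292,367),(256,367)]
X=np.array([wray(p,o,(u+.5)/1.5-.5,(v+.5)/1.5-.5,.07)[:2] for u,v in R]);print(X.mean(0),X.tolist())
E
```

```text
[[ 0.5495 -0.1486]
 [ 0.5337 -0.1105]
 [ 0.5995 -0.0814]
 [ 0.618  -0.1248]] [-0.00150048  0.00033565] [0.04122915 0.0719252  0.04720153 0.07253743]
[-160.83928864 -156.1102117 ]
[ 0.57666203 -0.11668603  0.13502962] 111.53053035087348
[ 0.59436607 -0.18038654] [[0.5557250049929421, -0.20522837994140133], [0.548522835021191, -0.18479289592420864], [0.632410730611827, -0.1563073238763256], [0.6408057237414994, -0.17521756850749765]]
```

{"fn": "step_arm", "kwargs": {
  "moves": [
    [0,0.01,-0.035,0,-1.9],
    [0,0.009,-0.028,0,0],
    [0,0,0,0,0]
  ]
}}

```text
t: 6.05
tool_pos: [0.5942, -0.1744, 0.1338]
tool_rot: [-0.54, 3.058, 0.004]
contact_force: [0.4, 0.1, -2.4]
opening: 0.043
```

{"fn": "step_arm", "kwargs": {
  "moves": [
    [0,0.0015,-0.008,-0.02,0],
    [0,0,0,-0.02,0],
    [0,0,0,0,0]
  ]
}}

```text
t: 6.42
tool_pos: [0.5938, -0.1786, 0.0891]
tool_rot: [-0.547, 3.06, 0.009]
contact_force: [0.1, -0.3, -3.3]
opening: 0.0433
```

```bash
python3 - <<'E'
from h import *
o=ctrl.get_obs();print(o['tool_pos'],o['tool_rot'],o['q'])
im=ctrl.get_image('scene');a=ctrl.get_image('top')
f=lambda p,x,y:cv2.resize(cv2.cvtColor(p['color'][y:y+90,x:x+120],cv2.COLOR_RGB2BGR),None,fx=4.5,fy=4.5,interpolation=cv2.INTER_CUBIC)
cv2.imwrite('pics/s4.png',f(im,155,170));cv2.imwrite('pics/t4.png',f(a,260,135))
p=ctrl.get_image('wrist');cv2.imwrite('pics/w4.png',cv2.resize(cv2.cvtColor(p['color'],cv2.COLOR_RGB2BGR),None,fx=1.5,fy=1.5))
E
```

```text
[ 0.59376052 -0.17856479  0.08912962] [-0.54656856  3.06002053  0.00867698] [-0.42267485  0.1497088   1.75656921  0.02489018  1.2112073  -2.35545337]
```

View pics/s4.png

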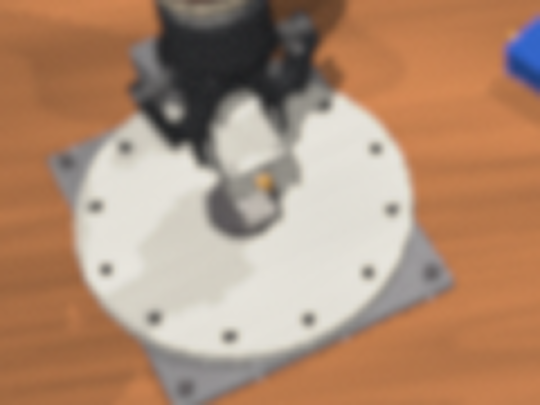

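View pics/w4.png

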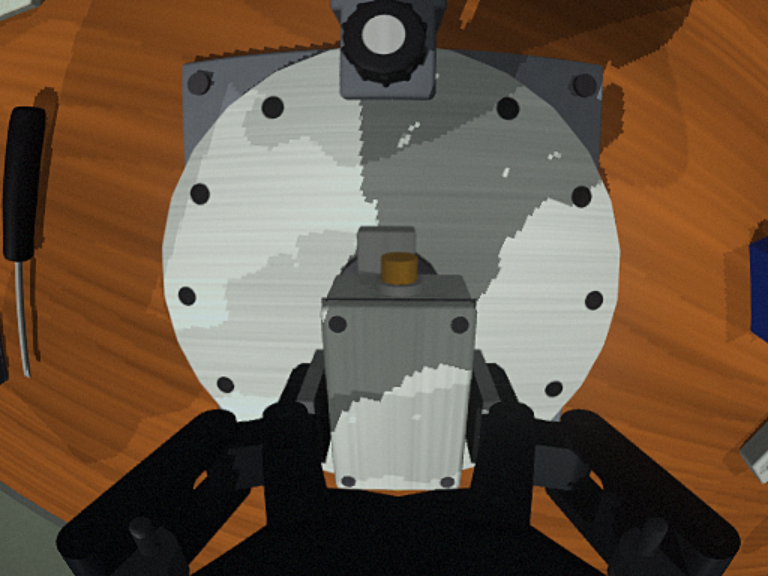

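{"fn": "step_arm", "kwargs": {
  "moves": [
    [0,0.004,-0.004,-0.003,-0.3],
    [0,0,0,-0.002,0],
    [0,0,0,0,0]
  ]
}}

```text
t: 6.95
tool_pos: [0.6016, -0.1847, 0.0895]
tool_rot: [-0.536, 3.054, -0.0]
contact_force: [-0.1, 0.6, -1.3]
opening: 0.0434
```

{"fn": "step_arm", "kwargs": {
  "moves": [
    [0,-0.004,0.002,-0.006,0],
    [0,0,0,-0.003,0]
  ]
}}

```text
t: 7.2
tool_pos: [0.5975, -0.1826, 0.0804]
tool_rot: [-0.536, 3.053, -0.001]
contact_force: [0.3, -1.0, -2.1]
opening: 0.0434
```

{"fn": "step_arm", "kwargs": {
  "moves": [
    [0,0,0,-0.002,0]
  ]
}}

```text
t: 7.32
tool_pos: [0.5973, -0.1826, 0.0781]
tool_rot: [-0.536, 3.053, -0.001]
contact_force: [-0.1, 0.1, -2.2]
opening: 0.0434
```

{"fn": "step_arm", "kwargs": {
  "moves": [
    [0,0,0,-0.002,0]
  ]
}}

```text
t: 7.45
tool_pos: [0.5972, -0.1825, 0.0758]
tool_rot: [-0.536, 3.054, -0.0]
contact_force: [-0.6, 0.3, -2.4]
opening: 0.0435
```

{"fn": "step_arm", "kwargs": {
  "moves": [
    [0,0,0,-0.001,0]
  ]
}}

```text
t: 7.58
tool_pos: [0.5972, -0.1825, 0.0748]
tool_rot: [-0.536, 3.054, -0.0]
contact_force: [-1.7, 1.8, 1.5]
opening: 0.0432
```

```bash
python3 - <<'E'
from h import *
o=ctrl.get_obs();print(o['tool_pos'],o['contact_force'])
a=ctrl.get_image('wrist');cv2.imwrite('pics/w5.png',cv2.resize(cv2.cvtColor(a['color'],cv2.COLOR_RGB2BGR),None,fx=1.5,fy=1.5))
E
```

```text
[ 0.59724629 -0.18245807  0.07478725] [-1.67426929  1.78004936  1.48009723]
```

View pics/w5.png

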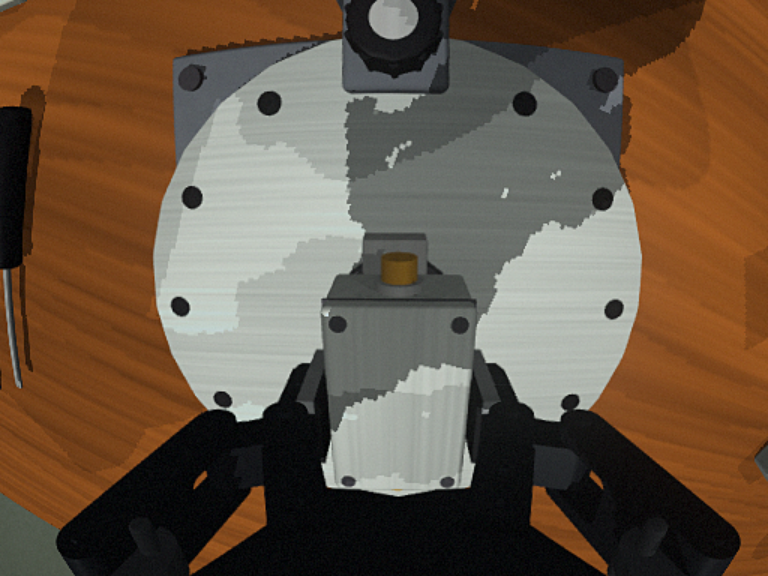

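{"fn": "step_arm", "kwargs": {
  "moves": [
    [0.55,0,0,0,0],
    [0.62,0,0,0,0],
    [0.8,0,0,0,0],
    [0.8,0,0,0,0]
  ]
}}

```text
t: 8.12
tool_pos: [0.5989, -0.1833, 0.0772]
tool_rot: [-0.536, 3.05, -0.004]
contact_force: [0.8, -0.1, 0.4]
opening: 0.0685
```

```bash
python3 - <<'E'
from h import *
o=ctrl.get_obs();print(o['tool_pos'],o['contact_force'],o['opening'])
a=ctrl.get_image('wrist');cv2.imwrite('pics/w6.png',cv2.resize(cv2.cvtColor(a['color'],cv2.COLOR_RGB2BGR),None,fx=1.5,fy=1.5))
E
```

```text
[ 0.59894954 -0.18328558  0.07716051] [ 0.77859391 -0.09436198  0.37043971] 0.06853608061662164
```

View pics/w6.png

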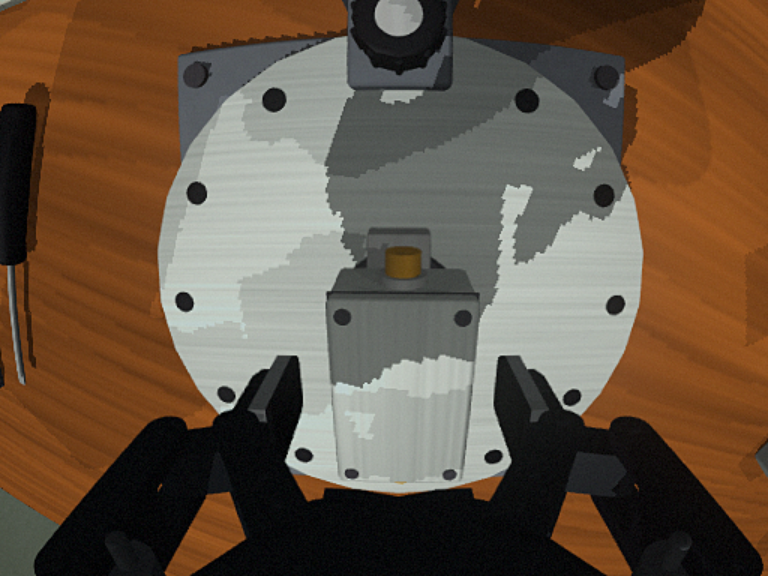

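{"fn": "step_arm", "kwargs": {
  "moves": [
    [1,0,0,0.015,0],
    [1,0,0,0.03,0],
    [1,0,0,0.05,0],
    [1,-0.02,-0.01,0.05,0],
    [1,-0.04,-0.02,0,0],
    [1,-0.04,-0.01,0,0],
    [1,0,0,0,0]
  ]
}}

```text
t: 9.05
tool_pos: [0.4971, -0.2245, 0.2352]
tool_rot: [-0.537, 3.043, -0.015]
contact_force: [0.6, 0.0, 0.7]
opening: 0.0852
```

```bash
python3 - <<'E'
from h import *
o=ctrl.get_obs();print(o['tool_pos'],o['tool_rot'])
im=ctrl.get_image('scene')
f=lambda p,x,y:cv2.resize(cv2.cvtColor(p['color'][y:y+90,x:x+120],cv2.COLOR_RGB2BGR),None,fx=6,fy=6,interpolation=cv2.INTER_CUBIC)
cv2.imwrite('pics/s7.png',f(im,155,170))
a=ctrl.get_image('wrist')
b=cv2.resize(cv2.cvtColor(a['color'],cv2.COLOR_RGB2BGR),None,fx=1.5,fy=1.5)
c=np.array([.595,-.1825]);t=np.radians(19.65);ux=np.array([np.cos(t),np.sin(t)]);uy=np.array([-ux[1],ux[0]])
for i,j in((1,1),(1,-1),(-1,1),(-1,-1)):
    q=wproj(a,o,[*(c+i*.035*ux+j*.022*uy),.102]);print(q*1.5);cv2.circle(b,tuple((q*1.5).astype(int)),3,(0,0,255),1)
k=c-.11*ux;q=wproj(a,o,[*k,.103]);cv2.circle(b,tuple((q*1.5).astype(int)),3,(0,0,255),1)
cv2.imwrite('pics/w7.png',b)
E
```

```text
[ 0.49706521 -0.22449495  0.23520067] [-0.53694612  3.04349876 -0.01470279]
[436.54795465 437.10499011]
[379.76456833 436.51972605]
[441.45491497 359.70133943]
[378.357215   359.02146537]
```

View pics/w7.png

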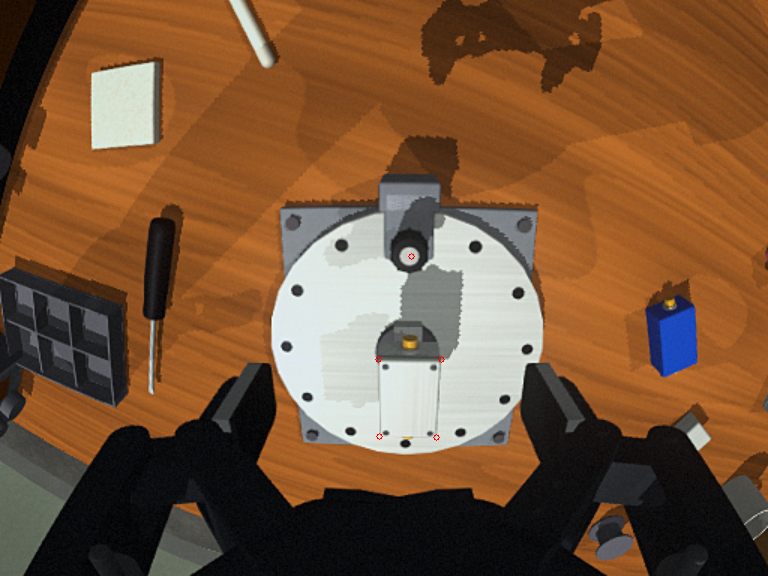

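View pics/s7.png

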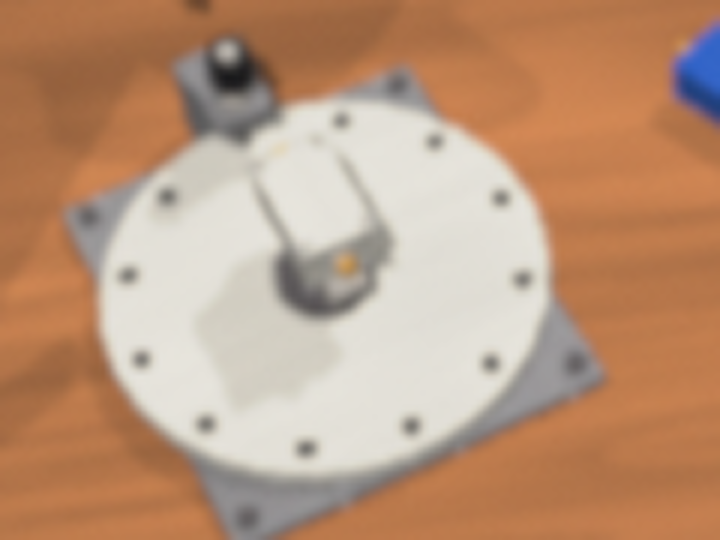

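{"fn": "step_arm", "kwargs": {
  "moves": [
    [1,-0.006,0.004,-0.03,0],
    [1,0,0,-0.05,0],
    [1,0,0,-0.02,0],
    [1,0,0,0,0]
  ]
}}

```text
t: 9.65
tool_pos: [0.4964, -0.2185, 0.1339]
tool_rot: [-0.545, 3.039, -0.016]
contact_force: [0.1, 0.3, -0.0]
opening: 0.0853
```

{"fn": "step_arm", "kwargs": {
  "moves": [
    [1,-0.005,-0.001,-0.03,0],
    [1,-0.002,0,-0.025,0],
    [1,0,0,0,0]
  ]
}}

```text
t: 10.02
tool_pos: [0.4934, -0.2201, 0.0818]
tool_rot: [-0.548, 3.033, -0.021]
contact_force: [0.4, 0.6, -0.3]
opening: 0.0856
```

```bash
python3 - <<'E'
from h import *
o=ctrl.get_obs();print(o['tool_pos'],o['tool_rot'])
a=ctrl.get_image('wrist')
b=cv2.resize(cv2.cvtColor(a['color'],cv2.COLOR_RGB2BGR),None,fx=1.5,fy=1.5)
c=np.array([.595,-.1825]);t=np.radians(19.65);ux=np.array([np.cos(t),np.sin(t)])
k=c-.11*ux;q=wproj(a,o,[*k,.103]);cv2.circle(b,tuple((q*1.5).astype(int)),3,(0,0,255),1)
cv2.imwrite('pics/w8.png',b)
im=ctrl.get_image('scene')
cv2.imwrite('pics/s8.png',cv2.resize(cv2.cvtColor(im['color'][150:260,155:275],cv2.COLOR_RGB2BGR),None,fx=5,fy=5,interpolation=cv2.INTER_CUBIC))
E
```

```text
[ 0.49341988 -0.22007461  0.08181107] [-0.54774801  3.03348536 -0.02086436]
```

View pics/w8.png

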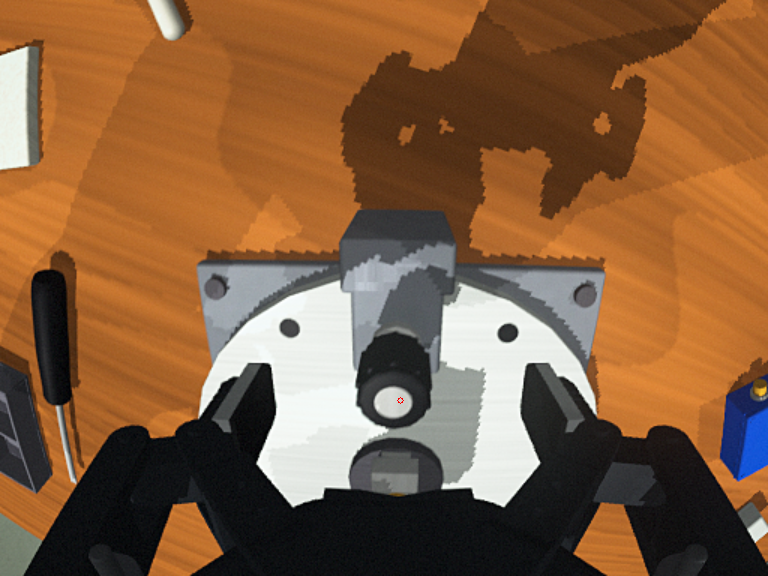

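View pics/s8.png

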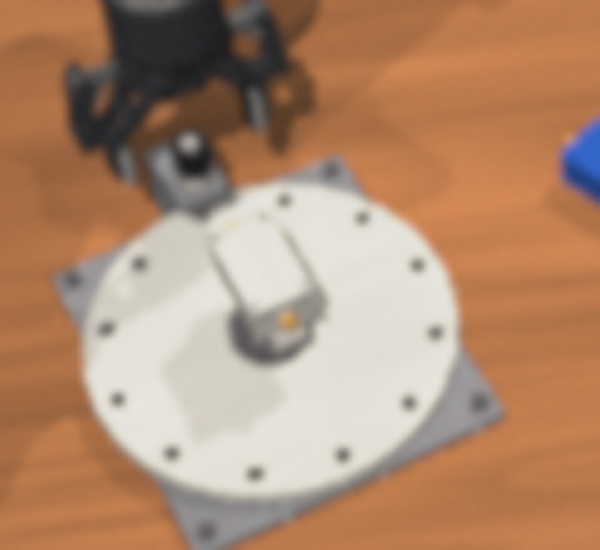

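{"fn": "step_arm", "kwargs": {
  "moves": [
    [1,-0.004,0,-0.008,0],
    [0.5,0,0,0,0],
    [0.4,0,0,0,0],
    [0.1,0,0,0,0]
  ],
  "newtons": 60
}}

```text
t: 10.62
tool_pos: [0.4932, -0.2225, 0.08]
tool_rot: [-0.547, 3.025, -0.033]
contact_force: [-0.2, -0.1, 0.8]
opening: 0.0323
```

{"fn": "step_arm", "kwargs": {
  "moves": [
    [0.45,-0.003,0.003,-0.008,0],
    [0.45,0,0,-0.003,0]
  ]
}}

```text
t: 10.88
tool_pos: [0.4901, -0.2193, 0.0686]
tool_rot: [-0.547, 3.025, -0.033]
contact_force: [1.1, -0.3, -0.0]
opening: 0.0386
```

{"fn": "step_arm", "kwargs": {
  "moves": [
    [0,0,0,0.001,0],
    [0,0,0,0,0],
    [0,0,0,0,0]
  ],
  "newtons": 70
}}

```text
t: 11.25
tool_pos: [0.4911, -0.2226, 0.0696]
tool_rot: [-0.545, 3.023, -0.045]
contact_force: [0.8, -1.6, -0.8]
opening: 0.0225
```

{"fn": "step_arm", "kwargs": {
  "moves": [
    [0,0,0,0.004,0],
    [0,0,0,0.004,0]
  ]
}}

```text
t: 11.5
tool_pos: [0.4911, -0.2226, 0.0762]
tool_rot: [-0.544, 3.022, -0.045]
contact_force: [5.2, -4.3, -8.7]
opening: 0.0226
```

{"fn": "step_arm", "kwargs": {
  "moves": [
    [0,0,0,0.005,0],
    [0,0,0,0.005,0]
  ],
  "newtons": 90
}}

```text
t: 11.75
tool_pos: [0.4911, -0.2226, 0.0842]
tool_rot: [-0.543, 3.022, -0.046]
contact_force: [6.0, -5.1, -10.2]
opening: 0.0215
```

{"fn": "step_arm", "kwargs": {
  "moves": [
    [0,0,0,0.005,0],
    [0,0,0,0.003,0]
  ]
}}

```text
t: 12.0
tool_pos: [0.4911, -0.2226, 0.0893]
tool_rot: [-0.542, 3.02, -0.047]
contact_force: [7.8, -5.3, -12.3]
opening: 0.022
```

{"fn": "step_arm", "kwargs": {
  "moves": [
    [0,0,0,0.004,0]
  ]
}}

```text
t: 12.12
tool_pos: [0.491, -0.2225, 0.0899]
tool_rot: [-0.541, 3.019, -0.048]
contact_force: [18.0, -10.7, -31.0]
opening: 0.0218
```

{"fn": "step_arm", "kwargs": {
  "moves": [
    [0,0,0,0.001,0],
    [0,0,0,0.001,0],
    [0,0,0,0.001,0],
    [0,0,0,0.001,0]
  ]
}}

```text
t: 12.62
tool_pos: [0.4912, -0.2226, 0.0872]
tool_rot: [-0.539, 3.017, -0.05]
contact_force: [7.4, -6.0, -10.4]
opening: 0.0217
```

```bash
python3 - <<'E'
from h import *
o=ctrl.get_obs();print(o['tool_pos'],o['contact_force'],o['t'])
im=ctrl.get_image('scene')
cv2.imwrite('pics/s9.png',cv2.resize(cv2.cvtColor(im['color'][150:260,155:275],cv2.COLOR_RGB2BGR),None,fx=5,fy=5,interpolation=cv2.INTER_CUBIC))
a=ctrl.get_image('wrist')
cv2.imwrite('pics/w9.png',cv2.resize(cv2.cvtColor(a['color'],cv2.COLOR_RGB2BGR),None,fx=1.5,fy=1.5))
for i in range(6): ctrl.get_image('top')
o=ctrl.get_obs();print(o['tool_pos'],o['contact_force'],o['t'])
E
```

```text
[ 0.491183   -0.22261837  0.08715396] [  7.39091228  -5.9749193  -10.39479046] 12.625
[ 0.49116501 -0.22260619  0.0870756 ] [  8.00925911  -6.04839807 -11.23911445] 13.025
```

View pics/s9.png

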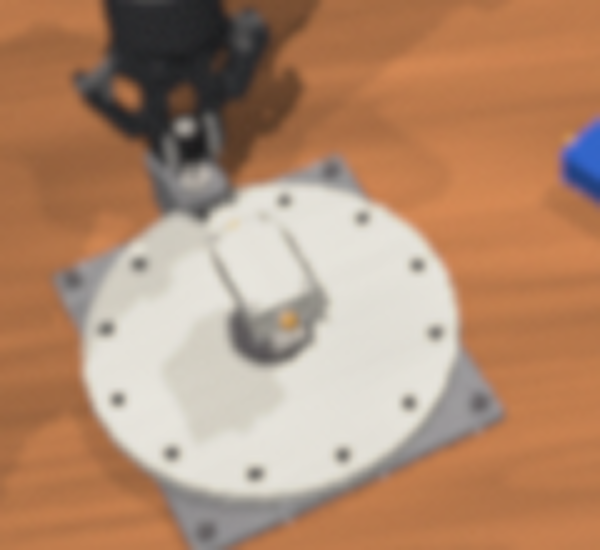

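View pics/w9.png

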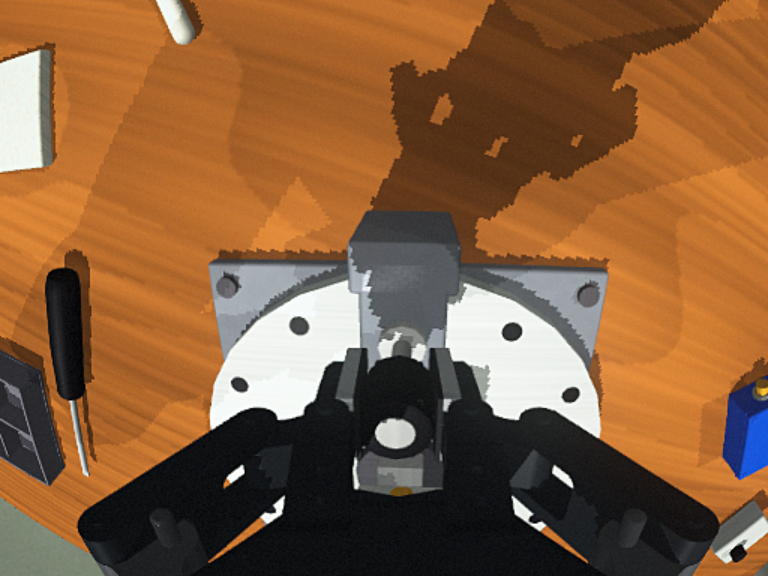

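{"fn": "step_arm", "kwargs": {
  "moves": [
    [0,0,0,0.004,0],
    [0,0,0,0.003,0],
    [0,0,0,0.003,0],
    [0,0,0,0.003,0],
    [0,0,0,0.003,0]
  ],
  "newtons": 110
}}

```text
t: 13.65
tool_pos: [0.4912, -0.2226, 0.0898]
tool_rot: [-0.536, 3.013, -0.054]
contact_force: [13.4, -9.4, -18.4]
opening: 0.0216
```

```bash
python3 - <<'E'
from h import *
for i in range(3):
    o=ctrl.get_obs();print(o['tool_pos'],o['contact_force'],o['t'],o['opening'])
    for j in range(4): a=ctrl.get_image('wrist')
cv2.imwrite('pics/w10.png',cv2.resize(cv2.cvtColor(a['color'],cv2.COLOR_RGB2BGR),None,fx=1.5,fy=1.5))
im=ctrl.get_image('scene')
cv2.imwrite('pics/s10.png',cv2.resize(cv2.cvtColor(im['color'][150:260,155:275],cv2.COLOR_RGB2BGR),None,fx=5,fy=5,interpolation=cv2.INTER_CUBIC))
E
```

```text
[ 0.49115263 -0.22255569  0.08983397] [ 13.42806385  -9.39159164 -18.43584272] 13.65 0.021613970593800533
[ 0.49117563 -0.22258575  0.08987834] [ 13.7762713   -8.09292915 -20.11789419] 13.85 0.021561176943180275
[ 0.49114169 -0.22256339  0.0898228 ] [ 12.89070966  -9.66461456 -19.77790074] 14.05 0.02124419851247445
```

View pics/w10.png

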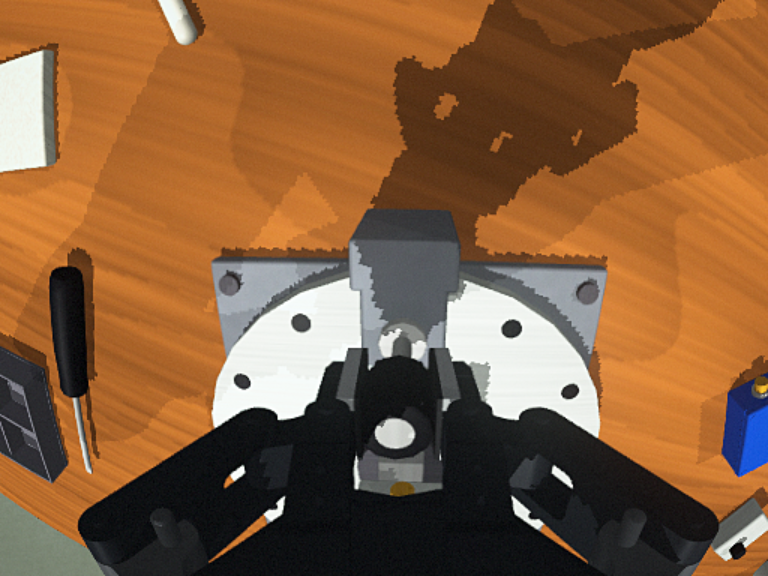

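View pics/s10.png

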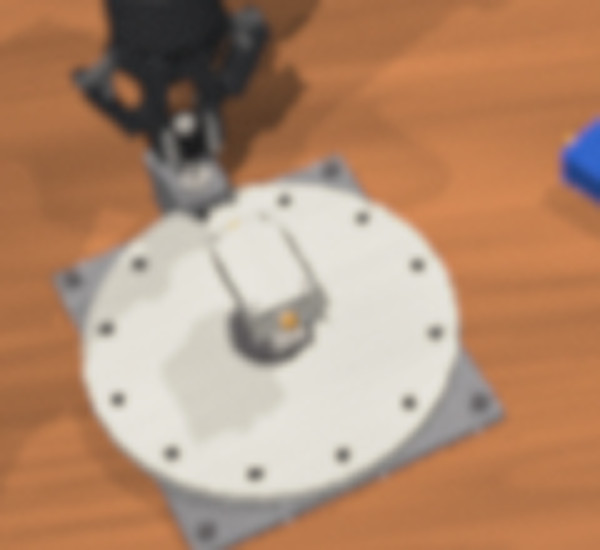

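```bash
python3 - <<'E'
from h import *
print(ctrl.finish_job());o=ctrl.get_obs();print(o['tool_pos'],o['contact_force'],o['t'])
E
```

```text
the job is handed in; nothing more can be done
None
the job is handed in; nothing more can be done
```

I set the silver filter box on the rail and let go of it. I then pulled the plunger up to its stop and handed the job in at about 14 s, still holding it there.

- **Box:** the wrist camera view after letting go had it within about 1 mm of the rail's centre, upright and lengthwise. The last scene picture still shows it there.
- **Plunger:** the knob rose about 20.2 mm, and the force jumped at that height, which fits the hard stop. Before hand-in it held steady for 0.4 s at about 20 N of pull, against about 11 N of spring. The knob did not slip in the fingers.
- **Brief sag:** during the first hold at the stop, the plunger dropped back about 3 mm. I pulled it up to the stop again and raised the grip to 110 N before handing in.
- **Tilt:** the tool had drifted to roughly 0.08 rad off vertical by the end, so there is some sideways force on the knob (about 13 N in x and 9 N in y).
- **Bystanders:** I saw none touched or moved, but I did not measure their positions again at the end.

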